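Pop the bushing and trap it

TASK

With one fingertip press the red ejector button down so that the brass bushing pops out of its nest, and with the other finger, waiting in the chute, trap the bushing on the chute before it rolls off the low end. Do not grasp or lift the bushing and leave the other things alone. Finish while holding: the button still down and the bushing at rest against your finger on the chute, clear of the nest.

Things in the scene. Friction and masses are not known exactly. Their poses are not given: they have to be found in the camera images.
- fixture: Grey ejector fixture, fixed on the bench; base plate 160 x 124 x 12 mm. Origin on the bench under the middle of the chute; z up, x level along the chute towards its low end, y across towards the red button. Only its place and its turn about the vertical change. An orange catch tub, 34 mm high, stands at the low end (x = 84 to 158 mm).
- chute: Open aluminium chute, sloping down 14 degrees. Origin on its running surface at mid-width, 62 mm above the bench; x downhill along the surface, y across (as the fixture's), z out of the surface. The surface spans x = -33 to +75 mm, the low end open; 50 mm wide inside, side walls 4 mm thick and 16 mm above the surface.
- nest (a point): Middle of the floor of the nest, a pocket 8 mm deep at the chute's upper end (chute x = -61 to -33 mm). A steel lifter in its floor rises 1 mm per mm that the red button goes down; level with the running surface (about 8 mm) the bushing rolls out by itself and is off the low end in about half a second.
- bushing_center (a point): Centre of the brass bushing, the loose part: a plain cylinder 26 mm in diameter and 44 mm long, about 150 g, its axis lying across the chute. It starts in the nest. On the running surface its centre is 13 mm off the surface.
- trap_spot (a point): Point at mid-width on the chute's running surface, 24 mm downhill of the chute's origin, straight across from the red button's middle and 52 mm from it; a good place for the trapping fingertip. About 56 mm above the bench.
- ejector_top (a point): Centre of the flat, level top of the red button (40 mm along the chute x 30 mm across), 52 mm to the +y side of the chute's mid-line. 73.5 mm above the bench when up, 62.5 mm fully down, which is 6 mm above the chute at trap_spot: a fingertip level with the pressing one stays clear of the chute. The chute wall between is 73 mm high here.
- ejector (a joint): Travel of the red button, m: 0 up, 0.011 fully down on its stop. Spring return: about 1.2 N to start, 3 N when fully down, plus up to 2 N while it lifts the bushing.
- spare_a: spare brass bushing standing on end beside the fixture, 26 mm diameter, 44 mm tall; bystander, origin at its foot
- spare_b: second spare brass bushing standing on end, same size; bystander, origin at its foot
- washer: steel washer lying flat, 32 mm diameter, 5 mm thick; bystander, origin under its centre
- jar: blue jar with yellow cap, 60 mm diameter, 85 mm tall; bystander, origin under its centre
- tape: white roll of tape lying flat, 90 mm diameter, 22 mm tall; bystander, origin under its centre
- wrench: steel wrench lying flat, 170 mm long; bystander
- clampfoot: red clamp foot 50 x 28 x 14 mm with a dark stud on top (30 mm tall in all); bystander, origin under its centre
Mind the look-alikes: they are no part of the job. Leave any green or purple look-alike of the part that bears bushing_center alone.

How it is judged:
By the outcome, as a careful person would: the job done as asked, in the order asked, and still so for the second after the job is handed in, while the arm keeps its last pose, push and grip.
It also fails if it takes over 27 s, if anything falls off the work surface, if the arm or the gripper's body presses on something with over 40 N, if the wrist force passes 120 N, or if a joint passes its speed limit or range.

ROBOT

A 6-joint arm with a two-finger parallel gripper is mounted at the origin on the work surface. World frame = base frame: x ahead of the robot, y to its left, z up, the work surface at z = 0. Lengths are in m, angles in rad, forces in N, time in s.
With the tool pointing down it reaches from about 0.3 to 0.775 m from the base axis. Payload 14.6 kg.
Tool frame: the origin (TCP) lies at the very end of the fingers, on their centre line; the grasp point (between the pads) lies 19 mm behind it; x points along the fingers, z is the direction in which the jaws open and shut, and the axes are right-handed (so a half turn about x gives the same grasp; the last joint's range is limited). The gripper opens to 94 mm and grips with 3 to 60 N. Pads are 16 mm wide; open, the fingers measure 119 mm over their backs; the gripper's body (75 mm by 177 mm) begins 78 mm behind the grasp point.
Start: joints at [-1.33, 0.3, 1.521, -0, 1.321, -0.067], TCP at [0.167, -0.524, 0.205] pointing down, gripper open.
Joint ranges: [-3.03, 3.03], [-0.79, 2.21], [0.23, 2.52], [-1.04, 4.18], [0, 3.07], [-2.55, 2.55]. Speed limits (rad/s): [2.22, 2.22, 2.57, 3.14, 3.14, 3.14].

INTERFACE

Orientations are given as [roll, pitch, yaw] about the fixed x, y, z axes, in that order (R = Rz(yaw) Ry(pitch) Rx(roll)).
In Python, from station import ctrl gives the robot as it stands. The module is installed in compiled form; this text tells all that it offers.
- The arm moves only by the tool servo_tool, never from a script. Its argument "motion" is one flat list of numbers, 4 for each row, row after row: the shift along the tool's x, y, z in mm, then the turn about the tool's x in degrees. In form: [dx, dy, dz, roll, dx, dy, dz, roll, ...]. A call has 1 to 20 rows; each row is the pose to reach, as a shift and turn from the pose commanded when the call began, along the tool's axes at that moment; what a row does not reach only later rows make up. A row lasts 1/8 s, in which the tool goes at most 62.5 mm and 10.7 degrees, less where a joint would pass 70% of its speed; a pose out of reach is approached as far as the arm can. A call with a gripper value outside its range is refused whole. "gripper" is the opening, from 0 (shut) to 1 (fully open), set as the call begins (left out, the last holds). The fingers move at their own pace and stop on an object; "force" is the grip in N (left out, the last holds). Time passes only in rows, so rows that repeat a pose let the fingers close. It gives the time, the measured TCP pose, the force and the opening at its end, in the units of the state.
- ctrl.get_obs(): the state, without advancing time (a new reading comes with each control period).
- ctrl.camera(name): name is "side" or "top"; returns a dict with "color" (384x512x3 uint8, red, green, blue), "z_map" (384x512 float32, m along the optical axis (not along the pixel's ray), 0 where there is no reading), "fx", "fy", "cx", "cy" (pixels), "rvec" (rotation vector, rad) and "tvec" (3), from world to camera coordinates, as OpenCV has them. Camera axes: x right, y down, z forward; pixel columns grow to the right and rows downward; lengths in m; the calibration is good to about 2 mm. A picture is of the moment at which its call begins.
- ctrl.hand_in(): hands the job in, once; it reports no verdict.
The state is a dict: "time_s": time; "qpos": joint angles; "joint_vel": joint speeds; "tau": joint torques, N m; "ee_pos": TCP position; "eef_rot": TCP orientation; "force": force on the tool from outside, world axes, zero at the start; "moment": the same for the moment, N m; "grip_width": finger opening in m.
Only numpy, scipy, OpenCV 4.12 (cv2) and the standard library are available. Lean on these libraries where they do the work, as an engineer would, in place of code of your own. Each camera call takes 0.05 s, during which the arm holds its last target.

## Working session

There is one attempt and no reset: what is moved stays moved. The work goes in short steps, Python scripts to look and compute and a tool call to move; the robot and the scene stay as the last step left them, time stands still between calls to the robot, and variables do not carry over. Pictures are saved under pics/ and viewed, and the job is handed in when it is done.

Besides the shell and the picture viewer there is one more tool, called in YAML: its name, and indented under it one key for each argument. servo_tool: Moves the arm, as the interface text tells. Its arguments: {"type":"object","properties":{"motion":{"type":"array","items":{"type":"number"}},"gripper":{"type":"number"},"force":{"type":"number"}},"required":["motion"]}

```bash
mkdir -p pics; cat > h.py <<'E'
import numpy as np, cv2
from station import ctrl
def cam(n):
    c=ctrl.camera(n); c['R']=cv2.Rodrigues(np.array(c['rvec'],float))[0]; c['t']=np.array(c['tvec'],float).reshape(3); return c
def onplane(c,u,v,z):
    d=c['R'].T@np.array([(u-c['cx'])/c['fx'],(v-c['cy'])/c['fy'],1]); o=-c['R'].T@c['t']; return o+d*(z-o[2])/d[2]
def bydepth(c,u,v):
    Z=c['z_map'][int(v),int(u)]; return c['R'].T@(np.array([(u-c['cx'])/c['fx']*Z,(v-c['cy'])/c['fy']*Z,Z])-c['t'])
def cloud(c):
    v,u=np.mgrid[0:384,0:512]; Z=c['z_map']; P=np.stack([(u-c['cx'])/c['fx']*Z,(v-c['cy'])/c['fy']*Z,Z],-1)
    return (P-c['t'])@c['R']
def proj(c,p):
    q=c['R']@np.array(p)+c['t']; return c['fx']*q[0]/q[2]+c['cx'],c['fy']*q[1]/q[2]+c['cy']
E
python3 - <<'E'
from h import *
import pickle
for n in('top','side'):
    c=cam(n); pickle.dump(c,open(n+'.pkl','wb'))
    cv2.imwrite(f'pics/{n}0.png',cv2.resize(c['color'][:,:,::-1],(800,600)))
    print(n,-c['R'].T@c['t'],c['fx'],(c['z_map']>0).mean())
o=ctrl.get_obs(); print(o)
E
```

```text
top [ 0.35747984 -0.01872386  1.24417777] 474.69497722730966 0.99591064453125
side [ 0.35300072 -0.72913068  0.801485  ] 403.39935642053075 0.996002197265625
{'time_s': 0.1, 'qpos': array([-1.32960847e+00,  3.00428480e-01,  1.52149177e+00, -4.67975876e-05,
        1.32072416e+00, -6.65975820e-02]), 'joint_vel': array([ 1.11956269e-03, -2.43605806e-03, -6.12455073e-04,  8.28132398e-04,
       -8.97020791e-05,  1.21396731e-04]), 'tau': array([-4.77322756e-04, -5.32644296e+01, -3.53283691e+01,  7.09266728e-02,
        2.35086889e-02, -6.12290251e-05]), 'ee_pos': array([ 0.16655304, -0.52393191,  0.20494749]), 'eef_rot': array([3.11806742, 1.56974359, 1.85506814]), 'force': array([0.14381576, 0.55301649, 0.05140744]), 'moment': array([-0.00565464, -0.05759929, -0.0150189 ]), 'grip_width': 0.09380108302954998}
```

View pics/top0.png

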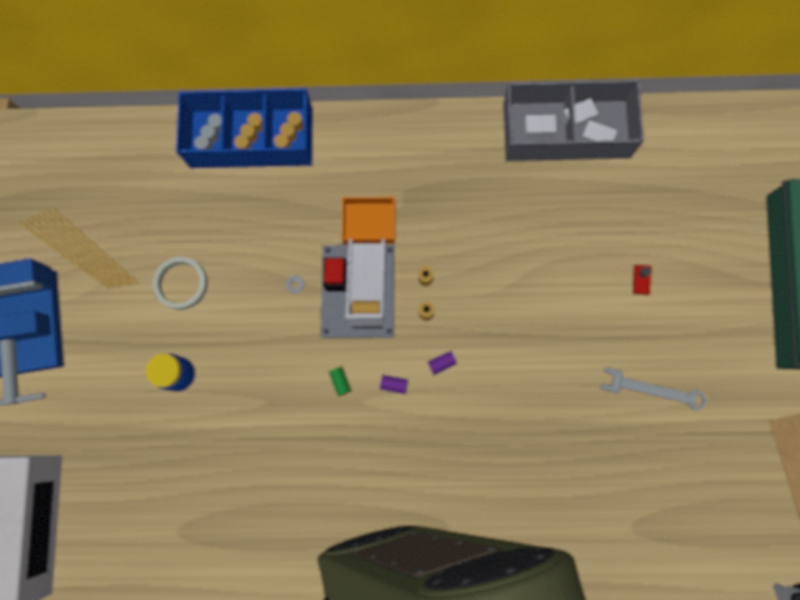

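View pics/side0.png

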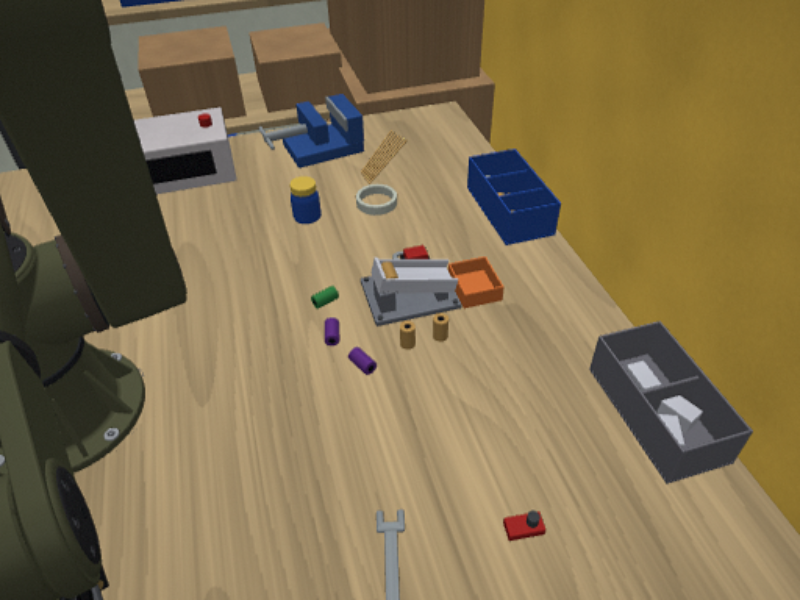

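Top view (800x600 view): the fixture is at (358,290) with the chute running up the image, towards world +x. The low end and orange tub are at (369,220), and the red button is at (334,272). Candidates for the bushing are the brass part in the nest (365,307), the standing spares (426,276) and (426,310), green (340,381), and purple (394,383) and (442,362). Only the one at (365,307) is brass and lies in the nest. I'll confirm it in a crop and then measure.

```bash
python3 - <<'E'
from h import *
import pickle
T=pickle.load(open('top.pkl','rb'));S=pickle.load(open('side.pkl','rb'))
a=cv2.resize(T['color'][115:225,190:290,::-1],(400,440),interpolation=cv2.INTER_CUBIC)
b=cv2.resize(S['color'][150:214,225:325,::-1],(400,256),interpolation=cv2.INTER_CUBIC)
im=np.zeros((440,800,3),np.uint8);im[:,:400]=a;im[:256,400:]=b
cv2.imwrite('pics/crop1.png',im)
def mask(c,lo,hi,box):
    h=cv2.cvtColor(c['color'],cv2.COLOR_RGB2HSV); m=cv2.inRange(h,lo,hi); k=np.zeros_like(m);k[box[1]:box[3],box[0]:box[2]]=1
    return m*k
for n,c,box in(('top',T,(190,115,290,225)),('side',S,(225,150,325,214))):
    P=cloud(c)
    for nm,lo,hi in(('redtop',(0,180,140),(4,255,255)),('orange',(7,180,80),(14,255,255)),('brass',(14,120,120),(22,255,255))):
        m=mask(c,lo,hi,box)
        n_,l,st,ce=cv2.connectedComponentsWithStats(m)
        for i in range(1,n_):
            if st[i,4]<15: continue
            q=P[l==i]; 
            r=cv2.minAreaRect(np.argwhere(l==i)[:,::-1].astype(np.float32))
            print(n,nm,st[i],ce[i].round(1),'minrect',np.round(r[0],1),np.round(r[1],1),round(r[2],1),'med',np.median(q,0).round(4),'zmax',np.percentile(q[:,2],95).round(4))
P=cloud(T)
# wood-excluded heights near fixture
sub=P[115:225,190:290].reshape(-1,3)
m=(sub[:,2]>0.006)&(sub[:,2]<.02); 
E
```

```text
top redtop [208 166  11  14 144] [213.1 172.6] minrect [213.  172.5] [13. 10.] 90.0 med [0.618  0.122  0.0737] zmax 0.0776
top orange [220 126  32   9 110] [235.1 128.3] minrect [235.5 129.9] [ 7.  31.3] 87.7 med [0.7517 0.0685 0.0209] zmax 0.0346
top orange [226 152  18   3  29] [234.2 153.4] minrect [234.5 153. ] [ 2. 17.] 90.0 med [0.68   0.0699 0.028 ] zmax 0.0347
top brass [218 125  36  31 955] [235.6 139.6] minrect [235.5 140. ] [30. 35.] 90.0 med [0.7234 0.0684 0.0042] zmax 0.0352
top brass [268 170   9  11  69] [272.  175.3] minrect [272. 175.] [10.  8.] 90.0 med [ 0.6137 -0.0272  0.0442] zmax 0.0481
top brass [225 193  17   7 114] [233.3 196.1] minrect [233. 196.] [ 6. 16.] 90.0 med [0.5545 0.0701 0.0904] zmax 0.0941
top brass [268 193  10  10  73] [272.4 197.9] minrect [272.5 197.5] [9. 9.] 90.0 med [ 0.5549 -0.0264  0.0437] zmax 0.049
side redtop [259 157  14   8  70] [265.5 160.8] minrect [265.4 160.7] [ 5.5 12.7] 78.7 med [0.6186 0.1208 0.0727] zmax 0.0746
side orange [287 165  35  32 751] [304.5 180.5] minrect [304.5 180.1] [28.6 31. ] 77.5 med [0.722  0.0733 0.0126] zmax 0.033
side brass [244 168  10  10  67] [248.6 172.6] minrect [248.6 172.5] [11.   6.3] 68.2 med [0.5541 0.0672 0.0889] zmax 0.0917
side brass [277 200  10   8  47] [281.7 203.7] minrect [281.5 203.5] [7. 9.] 90.0 med [ 0.6163 -0.0283  0.0433] zmax 0.0458
side brass [256 205  10   8  51] [260.3 208.6] minrect [260.5 208.5] [7. 9.] 90.0 med [ 0.5571 -0.03    0.0435] zmax 0.0461
```

View pics/crop1.png

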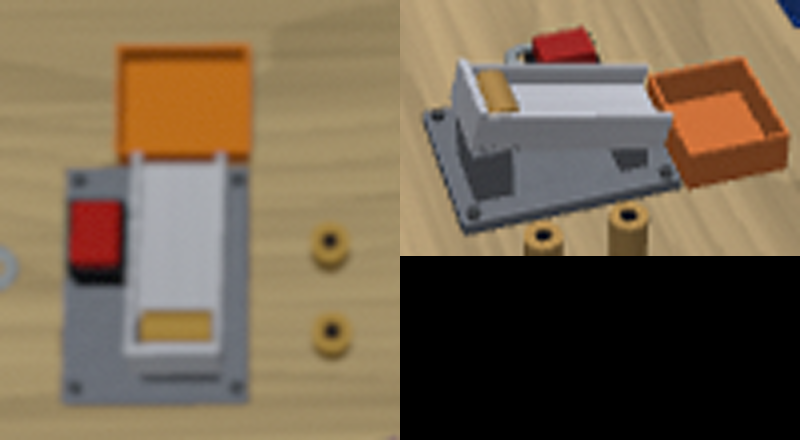

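The crop confirms it: the brass part in the nest, with the chute descending to the tub and the red button on the left of the top view. Next I'll measure the fixture's yaw and place.

```bash
python3 - <<'E'
from h import *
import pickle
T=pickle.load(open('top.pkl','rb'));S=pickle.load(open('side.pkl','rb'))
h=cv2.cvtColor(T['color'],cv2.COLOR_RGB2HSV)
h[:,:]=h
# plate: low saturation bluish grey
m=((h[...,1]<90)&((h[...,0]>90)|(h[...,1]<40))).astype(np.uint8); k=np.zeros_like(m);k[150:222,200:258]=1;m*=k
n_,l,st,ce=cv2.connectedComponentsWithStats(m);i=1+np.argmax(st[1:,4]);print(st[i])
pm=(l==i)
P=cloud(T)
# outer borders subpixel: bottom, left, right edges of plate
rows=np.arange(186,212); L=[(np.where(pm[r])[0].min()-.5,r) for r in rows]
R=[(np.where(pm[r])[0].max()+.5,r) for r in rows]
cols=np.arange(210,250); B=[(c,np.where(pm[:,c])[0].max()+.5) for c in cols]
for nm,E in(('L',L),('R',R),('B',B)):
    W=np.array([onplane(T,u,v,.012)[:2] for u,v in E]); 
    vx,vy,x0,y0=cv2.fitLine(W.astype(np.float32),cv2.DIST_HUBER,0,.01,.01).ravel(); print(nm,np.degrees(np.arctan2(vy,vx)).round(2),x0.round(4),y0.round(4))
# surface of the chute from depth: plane fit
for n,c,(u0,v0,u1,v1) in(('top',T,(227,160,244,190)),('side',S,(262,172,284,178))):
    q=cloud(c)[v0:v1,u0:u1].reshape(-1,3); A=np.c_[q[:,:2],np.ones(len(q))]
    for _ in range(3):
        s,*_r=np.linalg.lstsq(A,q[:,2],rcond=None); e=abs(A@s-q[:,2]); kk=e<max(.002,2*np.median(e)); A=A[kk];q=q[kk]
    print(n,'slope',np.degrees(np.arctan(np.hypot(*s[:2]))),'downdir',np.degrees(np.arctan2(-s[1],-s[0])),'z at(.596,.07)',s@[.596,.07,1],len(q))
# red top rect: both views
for n,c,box in(('top',T,(200,160,225,185)),('side',S,(250,150,280,166))):
    hh=cv2.cvtColor(c['color'],cv2.COLOR_RGB2HSV);mm=cv2.inRange(hh,(0,150,100),(6,255,255));k=np.zeros_like(mm);k[box[1]:box[3],box[0]:box[2]]=1;mm*=k
    q=cloud(c)[mm>0]; q=q[q[:,2]>.069]; print(n,'red',len(q),'z',np.median(q[:,2]),cv2.minAreaRect(q[:,:2].astype(np.float32)),q[:,:2].mean(0))
    v,u=np.nonzero(mm); print(u.min(),u.max(),v.min(),v.max())
    r=cv2.minAreaRect(np.c_[u,v].astype(np.float32)); print([onplane(c,*p,.0735)[:2].round(4) for p in cv2.boxPoints(r)],onplane(c,*r[0],.0735))
# chute walls in top: high points z
Pz=P[...,2]
for r in range(160,200,4):
    print(r,(Pz[r,218:252]*1000).round().astype(int), P[r,218,1].round(4),P[r,251,1].round(4),P[r,230,0].round(4))
E
```

```text
[ 205  154   47   62 2308]
L 0.48 0.5629 0.149
R -0.59 0.5678 0.0274
B 89.1 0.5163 0.0827
top slope 14.728016943579837 downdir 0.8105027167224604 z at(.596,.07) 0.06278703340125188 323
side slope 13.71649218198408 downdir 11.07090373339095 z at(.596,.07) 0.06186149557680137 115
top red 176 z 0.07365111469252815 ((0.6176999807357788, 0.12108813226222992), (0.02874181792140007, 0.0373518168926239), 89.83374786376953) [0.61776687 0.12112982]
208 219 166 180
[array([0.6359, 0.135 ]), array([0.6353, 0.1069]), array([0.599 , 0.1068]), array([0.5996, 0.1347])] [0.61739828 0.1208365  0.0735    ]
side red 91 z 0.07251610594598754 ((0.4988946318626404, -0.29712849855422974), (0.9109620451927185, 0.042326223105192184), 73.9996109008789) [0.61624323 0.1106268 ]
258 273 157 165
[array([0.6001, 0.1344]), array([0.6422, 0.1331]), array([0.6361, 0.1035]), array([0.5948, 0.1049])] [0.61821086 0.11886401 0.0735    ]
160 [14 15 10 10 14 11 61 53 50 48 49 43 45 49 46 50 49 46 47 47 48 46 51 49
 46 45 47 63 48 12 21 13 14 18] 0.116 0.0275 0.6576
164 [ 7 14 10  6 15 68 66 59 52 47 51 50 51 49 49 46 48 50 
[... 547 characters left out ...]
80 10 10 12 11  9 12] 0.1101 0.0283 0.6006
184 [  42 1244   48   45   31   85   72   63   62   63   63   68   64   66
   66   65   62   64   65   66   63   68   64   64   65   63   82   80
    7   13   11   12   11   14] 0.1127 0.0284 0.5901
188 [13 11 15 11 85 84 69 66 66 70 66 68 65 66 65 66 65 72 65 67 71 66 65 65
 67 72 85 84 16 12 10 10 11 12] 0.1159 0.0286 0.5795
192 [  16   10   13   14   89   86   70   66   85   81   89   84   86   81
   81 1244   85   82   83   82   82   82   85   78   87   87   87   86
   14   18   14   10    8   12] 0.1155 0.0286 0.5656
196 [15 12 12 12 87 86 65 64 93 87 92 89 92 93 90 93 93 88 91 91 84 92 95 94
 95 84 91 88 11 10 12 10 11 13] 0.1156 0.0287 0.5545
```

```bash
cat > go.py <<'E'
from h import *
from scipy.spatial.transform import Rotation as Ro
import sys
o=ctrl.get_obs(); R=Ro.from_euler('xyz',o['eef_rot']).as_matrix(); p=np.array(o['ee_pos'])
print('t',o['time_s'],'p',p.round(4),'grip',o['grip_width'].round(4),'F',np.round(o['force'],2),'q',np.round(o['qpos'],3)); print(R.round(3))
tgt=np.array([float(a) for a in sys.argv[1:4]]); psi=np.radians(float(sys.argv[4]))
z=np.array([-np.sin(psi),np.cos(psi),0])  # fixture y
for s in(1,-1):
    zz=s*z; print('roll',s,np.degrees(np.arctan2(-(zz@R[:,1]),zz@R[:,2])))
print('shift mm',(R.T@(tgt-p)*1000).round(1))
E
python3 go.py .6178 .0946 .150 -0.5
```

```text
Traceback (most recent call last):
  File "go.py", line 5, in <module>
    print('t',o['time_s'],'p',p.round(4),'grip',o['grip_width'].round(4),'F',np.round(o['force'],2),'q',np.round(o['qpos'],3)); print(R.round(3))
                                                ^^^^^^^^^^^^^^^^^^^^^
AttributeError: 'float' object has no attribute 'round'
```

```bash
sed -i "s/o\['grip_width'\].round(4)/round(o['grip_width'],4)/" go.py
python3 go.py .6178 .0946 .150 -0.5
```

```text
t 0.1 p [ 0.1666 -0.5239  0.2049] grip 0.0938 F [0.14 0.55 0.05] q [-1.33   0.3    1.521 -0.     1.321 -0.067]
[[-0.     0.953  0.303]
 [ 0.001  0.303 -0.953]
 [-1.     0.    -0.001]]
roll 1 -161.86451965882327
roll -1 18.13548034117673
shift mm [  55.4  617.4 -452.7]
```

servo_tool:
  motion: [0,41,-30,1.2,0,82,-60,2.4,0,123,-90,3.6,0,165,-121,4.8,0,206,-151,6,0,247,-181,7.2,0,288,-211,8.4,0,329,-241,9.6,0,370,-272,10.8,0,412,-302,12,0,453,-332,13.2,0,494,-362,14.4,0,535,-392,15.6,0,576,-423,16.8,0,617.4,-452.7,18.1,20,617.4,-452.7,18.1,50,617.4,-452.7,18.1,55,617.4,-452.7,18.1,55,617.4,-452.7,18.1]
  gripper: 0.42
  force: 20

```text
time_s: 2.48
ee_pos: [0.618, 0.0942, 0.151]
eef_rot: [1.81, 1.571, 0.231]
force: [0.4, 0.1, 0.2]
grip_width: 0.0392
```

```bash
python3 go.py .6178 .0946 .085 -0.5; python3 - <<'E'
from h import *
T=cam('top');S=cam('side')
a=cv2.resize(T['color'][95:215,170:290,::-1],(400,400),interpolation=cv2.INTER_CUBIC)
b=cv2.resize(S['color'][100:220,225:345,::-1],(400,400),interpolation=cv2.INTER_CUBIC)
cv2.imwrite('pics/c2.png',np.hstack([a,b]))
E
```

```text
t 2.475 p [0.618  0.0942 0.151 ] grip 0.0392 F [0.39 0.14 0.21] q [0.093 0.512 1.354 0.    1.275 1.672]
[[ 0.     1.    -0.008]
 [ 0.    -0.008 -1.   ]
 [-1.     0.    -0.   ]]
roll 1 -179.9744276857826
roll -1 0.025572314217414197
shift mm [66.  -0.2 -0.4]
```

View pics/c2.png

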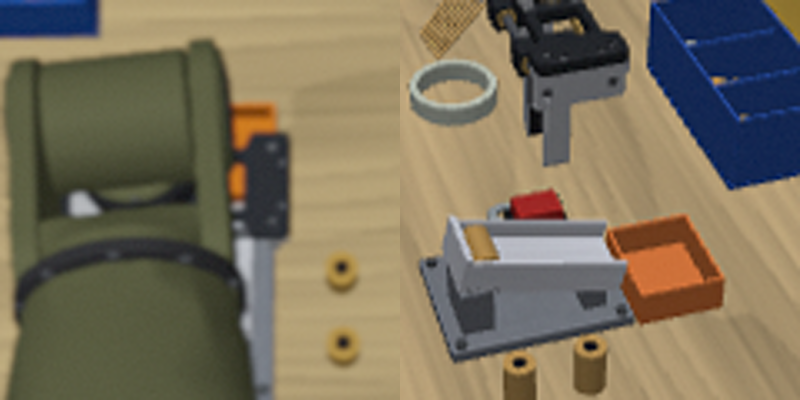

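The fingers (right crop, tips near (535,130) and (557,163)) hang above the button and the chute. I'll lower them to just above the button.

servo_tool:
  motion: [15,0,0,0,35,0,0,0,55,0,0,0,66,0,0,0,68,0,0,0,68,0,0,0]

```text
time_s: 3.32
ee_pos: [0.6181, 0.0943, 0.083]
eef_rot: [1.66, 1.57, 0.081]
force: [0.1, -0.2, -0.4]
grip_width: 0.0392
```

```bash
python3 go.py .6178 .0946 .0625 -0.5; python3 - <<'E'
from h import *
S=cam('side')
b=cv2.resize(S['color'][130:205,235:335,::-1],(800,600),interpolation=cv2.INTER_CUBIC)
cv2.imwrite('pics/c3.png',b)
for nm,p in(('pressTip',(.618,.1202,.083)),('trapTip',(.618,.0684,.083))): print(nm,[(a-o)*8 for a,o in zip(proj(S,p),(235,130))])
E
```

```text
t 3.325 p [0.6181 0.0943 0.083 ] grip 0.0392 F [ 0.15 -0.25 -0.4 ] q [ 0.093  0.582  1.414 -0.     1.145  1.672]
[[ 0.001  1.    -0.008]
 [ 0.    -0.008 -1.   ]
 [-1.     0.001 -0.   ]]
roll 1 -179.96612643170005
roll -1 0.03387356829996763
shift mm [20.5 -0.3 -0.3]
pressTip [np.float64(242.0798605578234), np.float64(224.25923788121554)]
trapTip [np.float64(287.6119142761968), np.float64(315.13956201874134)]
```

View pics/c3.png

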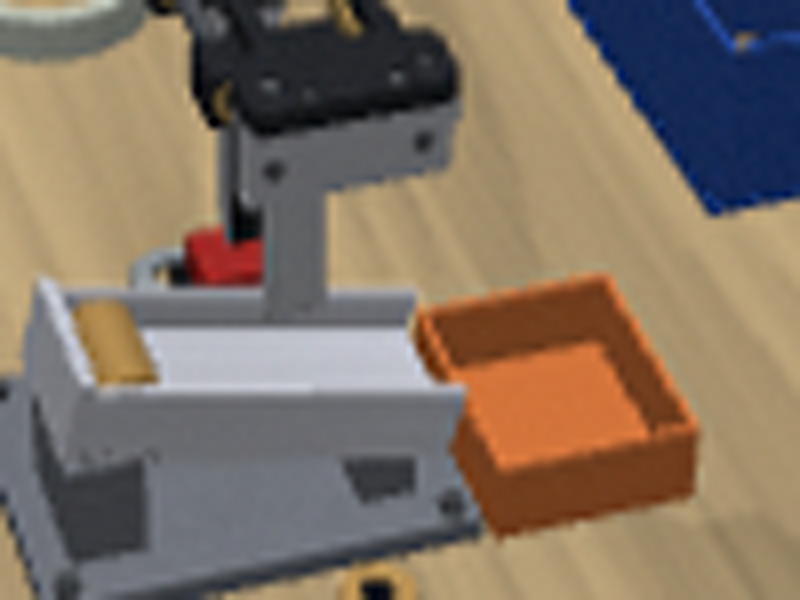

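The trapping finger (297,310) is over the chute inside the wall, and the pressing finger is over the button. Next I'll press.

servo_tool:
  motion: [5,0,0,0,9,0,0,0,11,0,0,0,13,0,0,0,15,0,0,0,16,0,0,0,17,0,0,0,18,0,0,0,19,0,0,0,20,0,0,0,20.5,0,0,0,20.5,0,0,0,20.5,0,0,0]

```text
time_s: 5.0
ee_pos: [0.6182, 0.0943, 0.0627]
eef_rot: [1.589, 1.57, 0.011]
force: [-1.8, -1.0, 7.8]
grip_width: 0.0398
```

```bash
cat > look.py <<'E'
from h import *
import sys
S=cam('side')
b=cv2.resize(S['color'][130:205,235:335,::-1],(800,600),interpolation=cv2.INTER_CUBIC)
cv2.imwrite(sys.argv[1],b)
h=cv2.cvtColor(S['color'],cv2.COLOR_RGB2HSV);m=cv2.inRange(h,(14,130,100),(22,255,255));k=np.zeros_like(m);k[160:182,240:288]=1;m*=k
n,l,st,ce=cv2.connectedComponentsWithStats(m);P=cloud(S)
for i in range(1,n):
    if st[i,4]>15: q=P[l==i];print('brass',st[i],ce[i].round(1),np.median(q,0).round(4),q.min(0).round(4),q.max(0).round(4))
m=cv2.inRange(h,(0,150,100),(5,255,255));k=np.zeros_like(m);k[150:168,250:280]=1;q=P[(m*k)>0];print('red z',np.percentile(q[:,2],[50,75,90]).round(4))
E
python3 go.py .6178 .0946 .0625 -0.5;python3 look.py pics/c4.png
```

```text
t 5.0 p [0.6182 0.0943 0.0627] grip 0.0398 F [-1.78 -0.96  7.82] q [ 0.093  0.607  1.427 -0.     1.107  1.672]
[[ 0.001  1.    -0.008]
 [ 0.    -0.008 -1.   ]
 [-1.     0.001 -0.   ]]
roll 1 -179.95457898373203
roll -1 0.045421016267977954
shift mm [ 0.2 -0.4 -0.3]
brass [257 165  13  13  95] [262.4 171.1] [0.5926 0.0651 0.086 ] [0.5827 0.0444 0.0754] [0.605  0.0913 0.091 ]
red z [0.0612 0.0623 0.0632]
```

View pics/c4.png

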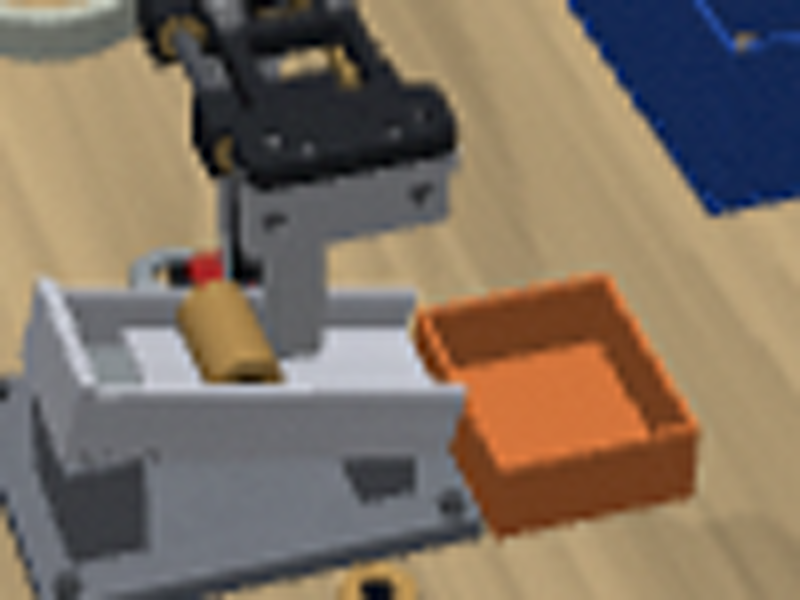

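The bushing popped out and rests against the trap finger (image (228,335)). The nest is empty and the button is down. I'll hold and check that it stays still.

servo_tool:
  motion: [0.3,0,0,0,0.3,0,0,0,0.3,0,0,0,0.3,0,0,0,0.3,0,0,0,0.3,0,0,0,0.3,0,0,0,0.3,0,0,0]

```text
time_s: 6.05
ee_pos: [0.6182, 0.0943, 0.0627]
eef_rot: [1.574, 1.57, -0.004]
force: [-2.4, -0.8, 10.3]
grip_width: 0.0391
```

```bash
python3 look.py pics/c5.png
```

```text
brass [257 165  13  13  94] [262.4 171.1] [0.5925 0.0653 0.0859] [0.5835 0.0464 0.0757] [0.6059 0.0901 0.091 ]
red z [0.0613 0.062  0.0628]
```

View pics/c5.png

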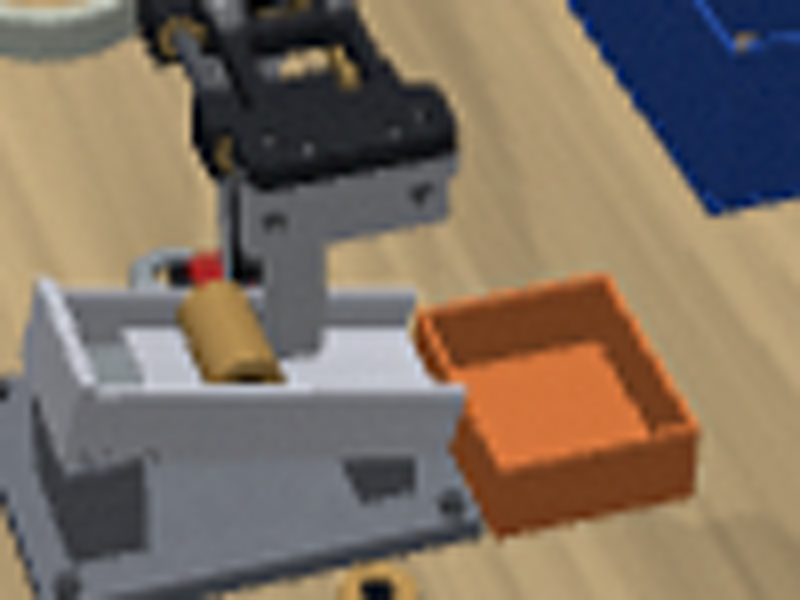

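The picture is unchanged: the bushing at (228,335) is at rest against the finger and the button is on its stop, with force rising to 10 N and no further travel.

```bash
python3 -c "
from station import ctrl; print(ctrl.hand_in())"
```

```text
the job is handed in; nothing more can be done
None
```

The bushing popped out of its nest and is trapped on the chute against the waiting finger, with the button held down. I handed in at about 6.1 s, with the arm still holding.

- **How it was done:** I set the finger centres about 52 mm apart, one over the red button and one inside the chute near trap_spot. I then lowered both together, so the trap finger was already in the chute when the bushing came out.
- **Button:** The fingertip is at z = 62.7 mm with about 10 N on it. Commanding a further 0.3 mm raised the force but gave no more travel, so the button is on its stop. The side camera put its top at about 62 mm.
- **Bushing:** It did not move between two pictures about 1 s apart. The visible part of it is centred near x = 0.593 m, against the finger and clear of the empty nest. I did not grasp or lift it.
- **Other things:** I never went near the spares or the other bystanders, but I did not check each one in a final picture.
- **Disagreements:** The fixture's turn came out between -0.9° and +0.5° from different edges, and the side view's depth fit of the chute gave 11°, which I set aside as noise. I used -0.5°. A sideways force of about -2 N in x is unexplained, and small.

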